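# Set the spares dispenser to its wide chute

## Robot

A 6-joint arm with a two-finger parallel gripper is mounted at the origin on the work surface. World frame = base frame: x ahead of the robot, y to its left, z up, the work surface at z = 0. Lengths are in m, angles in degrees, forces in N, time in s.
With the tool pointing down it reaches from about 0.35 to 0.875 m from the base axis. Payload 4.2 kg.
Tool frame: the origin (TCP) lies at the very end of the fingers, on their centre line; the grasp point (between the pads) lies 19 mm behind it; z points along the fingers, y is the line along which they close (so a half turn about z gives the same grasp; the last joint's range is limited). The gripper opens to 87 mm and grips with 3 to 60 N. Pads are 19 mm wide; open, the fingers measure 117 mm over their backs; the gripper's body (75 mm by 190 mm) begins 51 mm behind the grasp point.
Start: joints at [90.848, 22.042, 0.453, 0, -68.411, -14.817], TCP at [0.151, 0.607, 0.223] pointing down, gripper open.
Joint ranges: [-179.83, 179.83], [-69.29, 118.12], [-61.27, 80.66], [-181.25, 117.63], [-171.15, -9.14], [-177.46, 177.46]. Speed limits (degrees/s): [159.86, 159.86, 180, 180, 180, 180].

## Interface

Orientations are given as a 3x3 rotation matrix whose columns are the frame's x, y, z axes.
In Python, from station import * gives the robot as it stands.
- The arm moves only by the shell command python3 -m pendant 'ROWS'. ROWS is JSON, a list of rows, each an object of numbers: "x", "y", "z": the shift along the world's x, y, z normalised to -1 to 1, where 1 is 250 mm; "rx", "ry", "rz": the turn, a rotation vector about the world's x, y, z normalised to -1 to 1, where 1 is 180 degrees; "claw": the opening, from 0 (shut) to 1 (fully open). A call has exactly 8 rows; each row is the pose to reach, as a shift and turn from the pose commanded when the call began, turning the shorter way round; what a row does not reach only later rows make up. A row lasts 1/8 s, in which the tool goes at most 62.5 mm and 10.7 degrees, less where a joint would pass 70% of its speed; a pose out of reach is approached as far as the arm can. A call with a number of a shift or a turn outside -1 to 1 is refused whole. A call with a gripper value outside its range is refused whole. The fingers move at their own pace and stop on an object; the grip force is fixed at half the most. Time passes only in rows, so rows that repeat a pose let the fingers close, or fill a call up. It gives the time, the measured TCP pose, the force, the opening and the grip force at its end, in the units of the state.
- sense(): the state, without advancing time (a new reading comes with each control period).
- capture(name): name is "side" or "top"; returns a dict with "color" (400x640x3 uint8, red, green, blue), "mtx" (3x3 intrinsics, pixels), "world_to_cam" (4x4, takes a point from world to camera coordinates). Camera axes: x right, y up, looking along -z (the intrinsics and any distortion apply to the point x, -y, -z); pixel columns grow to the right and rows downward; lengths in m; the calibration is good to about 2 mm. A picture is of the moment at which its call begins. There is no depth.
- finish_job(): hands the job in; it is judged then, once.
Trained networks look in a picture, given as the dict that the camera call returned (one of the last four; its "shot" number tells which), for a name from the list of things; names that differ only in an ending like _2 or _b are one class to them, and where a whole thing is asked for, a point or a joint stands for the part that bears it (a point fixed in the world has none). Each returns a list of dicts, best first, with "conf" (0 to 1); they miss things now and then, are a little off and sometimes report something else, mostly with a low value. They report only what shows in the picture. A call takes as long as a camera call.
- search_frame(picture, label): "centre" ([column, row] in pixels, amid what is visible of it).
- regions_of(picture, label): "region" (400x640 bool, what is visible of it) and "centre" ([column, row] in pixels, amid what is visible of it).
The state is a dict: "time_s": time; "joints": joint angles; "joint_velocities": joint speeds; "effort": joint torques, N m; "tcp_pos": TCP position; "ee_rot": TCP orientation; "wrist_force": force on the tool from outside, world axes, zero at the start; "moment": the same for the moment, N m; "gripper_width": opening from 0.0 (shut) to 1.0 (fully open); "gripper_force": force on a finger pad.
Only numpy, scipy, OpenCV 4.12 (cv2) and the standard library are available. Lean on these libraries where they do the work, as an engineer would, in place of code of your own. Each camera call takes 0.05 s, during which the arm holds its last target. There are 200 camera calls.

## Task

On this microscope bench stand two round spares dispensers. Take the one with the wide chute by the bar on its cap and turn the cap so that its opening stands squarely over that chute, then let go. Leave the cap of the dispenser with the narrow chute as it is.

Things in the scene. Friction and masses are not known exactly. Their poses are not given: they have to be found in the camera images.
- wide_bar (a point): Centre of the top of the upright-sided black grip bar on the wide-chute dispenser's cap, on the vertical turning axis, 112 mm above the table. z is up; x runs along the bar towards the cap's opening. Bar: 48 mm long (x), 14 mm thick (y), 33 mm tall. Cap: grey disc 104 mm across, flat top 79 mm above the table, with one pie-shaped opening 40 degrees wide from 24 mm off the axis out to the rim.
- wide_cap (a joint): Turn of that cap, rad: 0 = opening exactly over the wide chute; positive = opening counter-clockwise of the chute, seen from above. Starts between 0.6 and 1.4, turns either way (limits -3 and 3) with light friction (0.06 N m), has no click or stop near 0 and stays where it is left.
- wide_chute (a point): Middle of the outer lip of the wide light grey chute (34 mm wide inside), 95 mm from the turning axis, 30 mm above the table. x points straight out from the axis, z up; the cap is right when the bar's x points the same way, not opposite. Its drum is light grey, 108 mm across, 70 mm high, on a black foot 120 mm across, fixed to the table.
- narrow_opening (a point): Middle of the opening in the cap of the other fixed dispenser: same drum, cap and bar, but a narrow chute, 14 mm wide inside. 38 mm from its cap's axis, 79 mm above the table; x points from the axis to the opening. This cap must not be turned. Either dispenser may stand on the left or the right.

How it is judged (in metres and radians):
At the end, for the whole second after the job is handed in: The wide-chute dispenser's cap is at rest with its opening over the wide chute to within 0.2 rad (about 11 degrees) either way, and the opening of the other cap is within 8 mm of where it started (value of joint wide_cap between -0.2 and 0.2 rad and velocity of joint wide_cap between -0.05 and 0.05 rad/s and distance of narrow_opening from where it was at the start of the episode below 0.008 m); the robot touches nothing.
It fails at once if the cap of the narrow-chute dispenser is turned (its opening moved by more than 8 mm) (distance of narrow_opening from where it was at the start of the episode above 0.008 m).
It also fails if it takes over 32 s, if anything falls off the work surface, if the arm or the gripper's body presses on something with over 40 N, if the wrist force passes 120 N, or if a joint passes its speed limit or range.

## Working session

There is one attempt and no reset: what is moved stays moved. The work goes in short steps, Python scripts to look and compute and a shell command to move; the robot and the scene stay as the last step left them, time stands still between calls to the robot, and variables do not carry over. Pictures are saved under pics/ and viewed, at most 10 in all, crops included, and the job is handed in when it is done.

```bash
mkdir -p pics
python3 - <<'E'
from station import *
import cv2
for n in("top","side"):
    p=capture(n); cv2.imwrite(f"pics/{n}0.png",p["color"][:,:,::-1])
    print(n,p["mtx"].tolist(),p["world_to_cam"].round(4).tolist(),[k for k in p])
    for l in("wide_bar","wide_chute","wide_cap","narrow_opening"):
        print(l,[(d["centre"],round(d["conf"],2)) for d in search_frame(p,l)][:3])
s=sense();print(s["tcp_pos"],s["ee_rot"],s["time_s"])
E
```

```text
top [[424.54838399920925, 0.0, 319.53706526145294], [0.0, 424.54838399920925, 209.16614411477477], [0.0, 0.0, 1.0]] [[0.0227, -0.9997, -0.0074, -0.0252], [0.9978, 0.0222, 0.0621, -0.5911], [-0.0619, -0.0088, 0.998, -0.9225], [0.0, 0.0, 0.0, 1.0]] ['color', 'mtx', 'world_to_cam', 'shot']
wide_bar [([393.1, 269.4], 0.59)]
wide_chute [([386.3, 266.8], 0.59)]
wide_cap [([397.1, 266.9], 0.78)]
narrow_opening [([221.2, 255.1], 0.69)]
side [[393.2114372064819, 0.0, 320.35600768243387], [0.0, 393.2114372064819, 201.42815513204832], [0.0, 0.0, 1.0]] [[0.988, -0.1543, -0.0064, -0.5907], [0.1159, 0.7132, 0.6914, -0.1311], [-0.1021, -0.6838, 0.7225, -0.7091], [0.0, 0.0, 0.0, 1.0]] ['color', 'mtx', 'world_to_cam', 'shot']
wide_bar [([250.7, 301.8], 0.83)]
wide_chute [([257.9, 311.8], 0.89)]
wide_cap [([251.0, 307.0], 0.97)]
narrow_opening [([253.2, 149.9], 0.86)]
[0.15082239 0.60647058 0.22252096] [[ 9.70426222e-01 -2.41397900e-01 -4.65513292e-05]
 [-2.41397902e-01 -9.70426220e-01 -5.73793100e-05]
 [-3.13233856e-05  6.69197803e-05 -9.99999997e-01]] 0.5
```

View pics/top0.png

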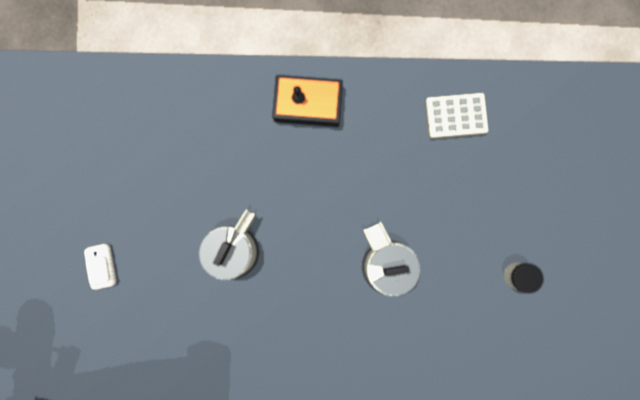

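View pics/side0.png

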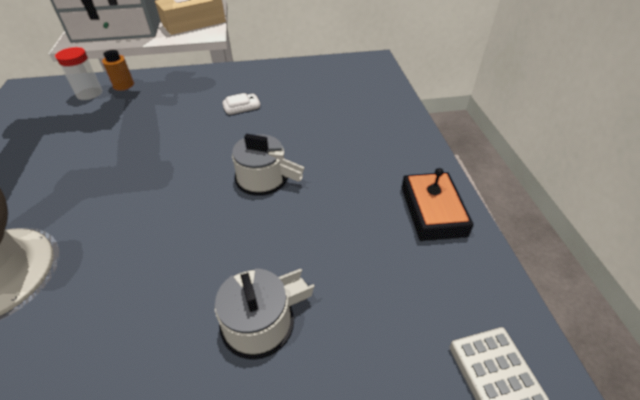

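The top view shows the wide-chute dispenser on the right: cap about (393,268), bar about (397,270), chute about (377,236) and opening to the left at about (374,270). The narrow one is on the left at about (228,253), and the side view agrees. Next I'll measure axis, bar direction and chute direction.

```bash
cat > h.py <<'E'
from station import *
import cv2, numpy as np
def back(p,uv,z):
    K=p["mtx"];T=p["world_to_cam"];R=T[:3,:3];t=T[:3,3]
    uv=np.atleast_2d(np.array(uv,float))
    d=np.c_[(uv[:,0]-K[0,2])/K[0,0],-(uv[:,1]-K[1,2])/K[1,1],-np.ones(len(uv))]@R
    c=-R.T@t
    return c+d*((z-c[2])/d[:,2])[:,None]
def proj(p,X):
    K=p["mtx"];T=p["world_to_cam"];c=np.atleast_2d(X)@T[:3,:3].T+T[:3,3]
    return np.c_[K[0,2]+K[0,0]*c[:,0]/-c[:,2],K[1,2]+K[1,1]*-c[:,1]/-c[:,2]]
E
python3 - <<'E'
from h import *
for n in("top","side"):
    p=capture(n); im=p["color"]
    for l in("wide_cap","wide_bar","wide_chute"):
        r=regions_of(p,l)
        if not r: print(n,l,"none");continue
        m=r[0]["region"]; ys,xs=np.nonzero(m)
        print(n,l,r[0]["conf"],m.sum(),xs.min(),xs.max(),ys.min(),ys.max())
        if l=="wide_cap":
            g=im.max(2); k=cv2.erode(m.astype(np.uint8),np.ones((5,5)))
            d=np.argwhere((g<55)&(k>0))[:,::-1]
            W=back(p,d,.112)[:,:2]; c=W.mean(0); u,s,v=np.linalg.svd(W-c)
            a=(W-c)@v[0]; print(" dark",len(d),c,"dir",np.degrees(np.arctan2(v[0,1],v[0,0])),np.ptp(a),np.ptp((W-c)@v[1]), "mid",c+v[0]*(a.max()+a.min())/2)
    c=(393,268) if n=="top" else (258,308)
    cr=im[c[1]-55:c[1]+55,c[0]-70:c[0]+70,::-1]
    cv2.imwrite(f"pics/{n}1.png",cv2.resize(cr,None,fx=5.4,fy=5.4,interpolation=cv2.INTER_CUBIC))
E
```

```text
top wide_cap 0.58 1818 370 419 245 294
 dark 6 [ 0.4680213  -0.15067851] dir -72.74096009310243 0.03805807436329805 0.007520312345021554 mid [ 0.47150972 -0.16190679]
top wide_bar 0.59 1843 370 419 245 295
top wide_chute 0.73 2747 363 418 225 294
side wide_cap 0.74 3517 215 285 268 333
 dark 285 [ 0.46894028 -0.18306008] dir -79.7424951419235 0.060720076092909366 0.012068536463912899 mid [ 0.46839281 -0.18003478]
side wide_bar 0.81 3332 215 284 270 333
side wide_chute 0.65 6253 215 313 269 359
```

View pics/top1.png

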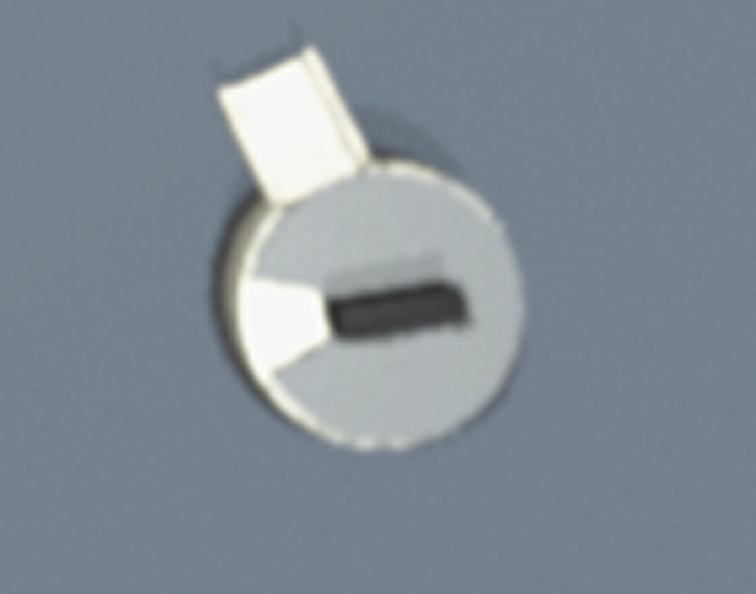

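View pics/side1.png

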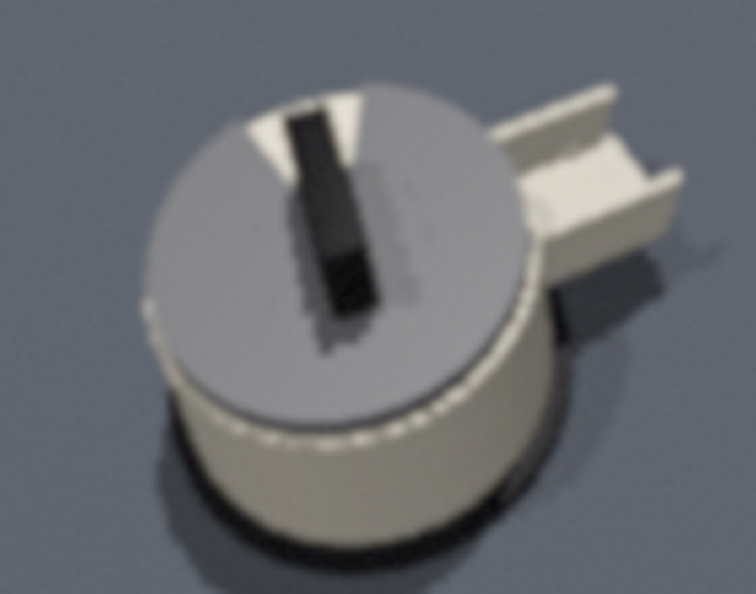

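The top crop shows cap centre at about (382,306), bar top from (333,318) to (465,305), opening at about (285,325) and lip at about (266,68). The side crop shows the bar-top ends at (305,117) and (347,252), with the opening past the upper end.

Run:
```python
from h import *
f=lambda c,o:(np.array(c,float)+.5)/5.4-.5+np.array(o)
T,S=(323,213),(188,253)
p=capture("top");q=capture("side")
ang=lambda d:np.degrees(np.arctan2(d[1],d[0]))
A=back(p,f((382,306),T),.079)[0];print("axis top",A)
L=back(p,f([(219,90),(313,45)],T),.035);m=L.mean(0);print("lip",m,ang(m-A),np.linalg.norm((m-A)[:2]))
e=back(p,f([(270,205),(219,90),(372,158),(313,45)],T),.035);print("edges",ang(e[1]-e[0]),ang(e[3]-e[2]))
B=back(p,f([(465,302),(333,318)],T),.112);print("bar top",B.mean(0),ang(B[0]-B[1])+180)
O=back(p,f((285,325),T),.079)[0];print("open",ang(O-A))
C=back(q,f([(360,258),(305,117)],S),.112)
C=back(q,f([(349,252),(306,115)],S),.112);print("bar side",C,C.mean(0),ang(C[1]-C[0]),np.linalg.norm(C[1]-C[0]))
s=back(q,f([(617,93),(682,175)],S),.045);print("lip walls side",s.mean(0))
```

```text
axis top [ 0.46757891 -0.16667346  0.079     ]
lip [ 0.55837859 -0.12634654  0.035     ] 23.94747254472453 0.09935210919710337
edges 24.91723447443401 28.43660784968454
bar top [ 0.46873727 -0.16739606  0.112     ] 98.19961876817595
open 102.33445365978783
bar side [[ 0.47301365 -0.1918989   0.112     ]
 [ 0.46300689 -0.14836973  0.112     ]] [ 0.46801027 -0.17013431  0.112     ] 102.94656731275529 0.0446645682016513
lip walls side [ 0.55758185 -0.12565467  0.045     ]
```

```bash
R='{"x":0.6,"y":-1,"z":0,"rx":0,"ry":0,"rz":-0.12,"claw":1}'; python3 -m pendant '[{"x":0.1,"y":-0.17,"rz":-0.02,"claw":1,"z":0,"rx":0,"ry":0},{"x":0.2,"y":-0.34,"rz":-0.04,"claw":1,"z":0,"rx":0,"ry":0},{"x":0.3,"y":-0.5,"rz":-0.06,"claw":1,"z":0,"rx":0,"ry":0},{"x":0.4,"y":-0.67,"rz":-0.08,"claw":1,"z":0,"rx":0,"ry":0},{"x":0.5,"y":-0.84,"rz":-0.1,"claw":1,"z":0,"rx":0,"ry":0},{"x":0.6,"y":-1,"rz":-0.12,"claw":1,"z":0,"rx":0,"ry":0},{"x":0.6,"y":-1,"rz":-0.12,"claw":1,"z":0,"rx":0,"ry":0},{"x":0.6,"y":-1,"rz":-0.12,"claw":1,"z":0,"rx":0,"ry":0}]'
```

```text
time_s: 2.0
tcp_pos: [0.301, 0.3569, 0.2229]
ee_rot: [[0.813, -0.582, 0.0], [-0.582, -0.813, 0.001], [-0.0, -0.001, -1.0]]
wrist_force: [-0.3, -0.3, -0.7]
gripper_width: 1.004
gripper_force: 0.0
```

```bash
python3 -m pendant '[{"x":0.1,"y":-0.17,"rz":-0.02,"claw":1,"z":0,"rx":0,"ry":0},{"x":0.2,"y":-0.34,"rz":-0.04,"claw":1,"z":0,"rx":0,"ry":0},{"x":0.3,"y":-0.5,"rz":-0.06,"claw":1,"z":0,"rx":0,"ry":0},{"x":0.4,"y":-0.67,"rz":-0.08,"claw":1,"z":0,"rx":0,"ry":0},{"x":0.5,"y":-0.84,"rz":-0.1,"claw":1,"z":0,"rx":0,"ry":0},{"x":0.6,"y":-1,"rz":-0.12,"claw":1,"z":0,"rx":0,"ry":0},{"x":0.6,"y":-1,"rz":-0.12,"claw":1,"z":0,"rx":0,"ry":0},{"x":0.6,"y":-1,"rz":-0.12,"claw":1,"z":0,"rx":0,"ry":0}]' && python3 -m pendant '[{"x":0.02,"y":-0.17,"rz":-0.02,"claw":1,"z":0,"rx":0,"ry":0},{"x":0.04,"y":-0.34,"rz":-0.04,"claw":1,"z":0,"rx":0,"ry":0},{"x":0.05,"y":-0.5,"rz":-0.06,"claw":1,"z":0,"rx":0,"ry":0},{"x":0.06,"y":-0.67,"rz":-0.08,"claw":1,"z":0,"rx":0,"ry":0},{"x":0.07,"y":-0.84,"rz":-0.1,"claw":1,"z":0,"rx":0,"ry":0},{"x":0.07,"y":-1,"rz":-0.12,"claw":1,"z":0,"rx":0,"ry":0},{"x":0.07,"y":-1,"rz":-0.12,"claw":1,"z":0,"rx":0,"ry":0},{"x":0.07,"y":-1,"rz":-0.12,"claw":1,"z":0,"rx":0,"ry":0}]'
python3 - <<'E'
from h import *
s=sense();x=s["ee_rot"][:,0];print(s["tcp_pos"],np.degrees(np.arctan2(x[1],x[0])),s["joints"],s["time_s"])
p=capture("side");cv2.imwrite("pics/side2.png",p["color"][:,:,::-1])
E
```

```text
time_s: 3.0
tcp_pos: [0.4509, 0.1074, 0.2223]
ee_rot: [[0.543, -0.84, -0.0], [-0.84, -0.543, 0.0], [-0.0, 0.0, -1.0]]
wrist_force: [0.3, 0.6, 0.5]
gripper_width: 0.998
gripper_force: 0.0
time_s: 4.0
tcp_pos: [0.4686, -0.1422, 0.2225]
ee_rot: [[0.197, -0.98, 0.0], [-0.98, -0.197, 0.0], [-0.0, -0.0, -1.0]]
wrist_force: [0.6, 0.0, -0.2]
gripper_width: 1.001
gripper_force: 0.0
[ 0.46859726 -0.14220176  0.22249236] -78.63853681868922 [ 2.15494373e+00  8.78528080e+00 -1.79686030e+01 -1.64590853e-02
 -6.32432129e+01  9.21392839e+00] 4.0
```

View pics/side2.png

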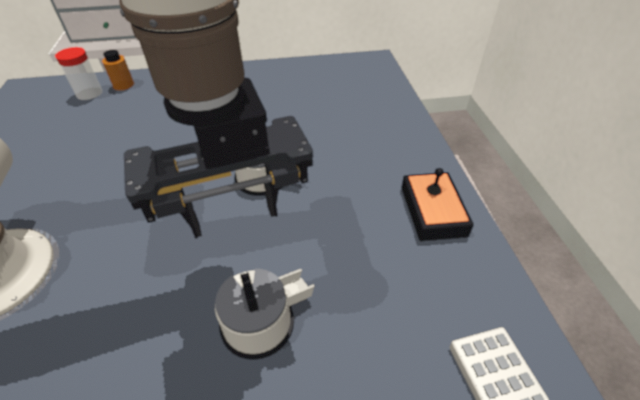

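The gripper stands square to the bar and 25 mm short of the axis, and the bar is clear at about (250,290). I'll go over it, descend to 85 mm and close.

```bash
python3 -m pendant '[{"x":0,"y":-0.1,"z":-0.1,"rx":0,"ry":0,"rz":0,"claw":1},{"x":0,"y":-0.1,"z":-0.25,"rx":0,"ry":0,"rz":0,"claw":1},{"x":0,"y":-0.1,"z":-0.4,"rx":0,"ry":0,"rz":0,"claw":1},{"x":0,"y":-0.1,"z":-0.5,"rx":0,"ry":0,"rz":0,"claw":0.7},{"x":0,"y":-0.1,"z":-0.55,"rx":0,"ry":0,"rz":0,"claw":0.4},{"x":0,"y":-0.1,"z":-0.55,"rx":0,"ry":0,"rz":0,"claw":0.3},{"x":0,"y":-0.1,"z":-0.55,"rx":0,"ry":0,"rz":0,"claw":0.3},{"x":0,"y":-0.1,"z":-0.55,"rx":0,"ry":0,"rz":0,"claw":0.3}]' && python3 -m pendant '[{"x":0,"y":0,"z":0,"rx":0,"ry":0,"rz":0,"claw":0.2},{"x":0,"y":0,"z":0,"rx":0,"ry":0,"rz":0,"claw":0.15},{"x":0,"y":0,"z":0,"rx":0,"ry":0,"rz":0,"claw":0.1},{"x":0,"y":0,"z":0,"rx":0,"ry":0,"rz":0,"claw":0.05},{"x":0,"y":0,"z":0,"rx":0,"ry":0,"rz":0,"claw":0.05},{"x":0,"y":0,"z":0,"rx":0,"ry":0,"rz":0,"claw":0.05},{"x":0,"y":0,"z":0,"rx":0,"ry":0,"rz":0,"claw":0.05},{"x":0,"y":0,"z":0,"rx":0,"ry":0,"rz":0,"claw":0.05}]'
```

```text
time_s: 5.05
tcp_pos: [0.4691, -0.1685, 0.0861]
ee_rot: [[0.195, -0.981, 0.002], [-0.981, -0.195, -0.0], [0.001, -0.002, -1.0]]
wrist_force: [0.3, 0.1, -0.6]
gripper_width: 0.518
gripper_force: 0.0
time_s: 6.05
tcp_pos: [0.4676, -0.1687, 0.085]
ee_rot: [[0.195, -0.981, -0.002], [-0.981, -0.195, -0.0], [-0.0, 0.002, -1.0]]
wrist_force: [-4.6, -0.9, 6.3]
gripper_width: 0.158
gripper_force: 30.0
```

```bash
python3 -m pendant '[{"x":0,"y":0,"z":0,"rx":0,"ry":0,"rz":-0.03,"claw":0.05},{"x":0,"y":0,"z":0,"rx":0,"ry":0,"rz":-0.06,"claw":0.05},{"x":0,"y":0,"z":0,"rx":0,"ry":0,"rz":-0.09,"claw":0.05},{"x":0,"y":0,"z":0,"rx":0,"ry":0,"rz":-0.12,"claw":0.05},{"x":0,"y":0,"z":0,"rx":0,"ry":0,"rz":-0.15,"claw":0.05},{"x":0,"y":0,"z":0,"rx":0,"ry":0,"rz":-0.18,"claw":0.05},{"x":0,"y":0,"z":0,"rx":0,"ry":0,"rz":-0.2,"claw":0.05},{"x":0,"y":0,"z":0,"rx":0,"ry":0,"rz":-0.2,"claw":0.05}]'
```

```text
time_s: 7.05
tcp_pos: [0.4677, -0.1686, 0.0851]
ee_rot: [[-0.419, -0.908, -0.001], [-0.908, 0.419, -0.0], [0.001, 0.001, -1.0]]
wrist_force: [-4.5, -1.2, 4.5]
gripper_width: 0.153
gripper_force: 30.0
```

```bash
python3 -m pendant '[{"x":0,"y":0,"z":0,"rx":0,"ry":0,"rz":-0.03,"claw":0.05},{"x":0,"y":0,"z":0,"rx":0,"ry":0,"rz":-0.06,"claw":0.05},{"x":0,"y":0,"z":0,"rx":0,"ry":0,"rz":-0.1,"claw":0.05},{"x":0,"y":0,"z":0,"rx":0,"ry":0,"rz":-0.14,"claw":0.05},{"x":0,"y":0,"z":0,"rx":0,"ry":0,"rz":-0.18,"claw":0.05},{"x":0,"y":0,"z":0,"rx":0,"ry":0,"rz":-0.22,"claw":0.05},{"x":0,"y":0,"z":0,"rx":0,"ry":0,"rz":-0.22,"claw":0.05},{"x":0,"y":0,"z":0,"rx":0,"ry":0,"rz":-0.22,"claw":0.05}]' && python3 -m pendant '[{"x":0,"y":0,"z":0,"rx":0,"ry":0,"rz":0,"claw":0.2},{"x":0,"y":0,"z":0,"rx":0,"ry":0,"rz":0,"claw":0.4},{"x":0,"y":0,"z":0,"rx":0,"ry":0,"rz":0,"claw":0.5},{"x":0,"y":0,"z":0,"rx":0,"ry":0,"rz":0,"claw":0.5},{"x":0,"y":0,"z":0.1,"rx":0,"ry":0,"rz":0,"claw":0.5},{"x":0,"y":0,"z":0.25,"rx":0,"ry":0,"rz":0,"claw":0.5},{"x":0,"y":0,"z":0.4,"rx":0,"ry":0,"rz":0,"claw":0.5},{"x":0,"y":0,"z":0.5,"rx":0,"ry":0,"rz":0,"claw":0.5}]'; python3 -m pendant '[{"x":-0.2,"y":0.2,"z":0,"rx":0,"ry":0,"rz":0,"claw":0.5},{"x":-0.2,"y":0.4,"z":0,"rx":0,"ry":0,"rz":0,"claw":0.5},{"x":-0.2,"y":0.6,"z":0,"rx":0,"ry":0,"rz":0,"claw":0.5},{"x":-0.2,"y":0.8,"z":0,"rx":0,"ry":0,"rz":0,"claw":0.5},{"x":-0.2,"y":0.9,"z":0,"rx":0,"ry":0,"rz":0,"claw":0.5},{"x":-0.2,"y":0.9,"z":0,"rx":0,"ry":0,"rz":0,"claw":0.5},{"x":-0.2,"y":0.9,"z":0,"rx":0,"ry":0,"rz":0,"claw":0.5},{"x":-0.2,"y":0.9,"z":0,"rx":0,"ry":0,"rz":0,"claw":0.5}]'
python3 - <<'E'
from h import *
a=capture("top")["color"][213:323,323:463,::-1];b=capture("side")["color"][253:363,188:328,::-1]
cv2.imwrite("pics/after.png",cv2.resize(np.hstack([a,b]),None,fx=2.85,fy=2.85,interpolation=cv2.INTER_CUBIC))
E
```

```text
time_s: 8.05
tcp_pos: [0.4678, -0.1687, 0.085]
ee_rot: [[-0.902, -0.432, -0.001], [-0.432, 0.902, -0.0], [0.001, 0.0, -1.0]]
wrist_force: [-3.7, -2.6, 4.4]
gripper_width: 0.161
gripper_force: 30.0
time_s: 9.05
tcp_pos: [0.469, -0.1685, 0.212]
ee_rot: [[-0.902, -0.433, 0.003], [-0.433, 0.902, -0.0], [-0.003, -0.001, -1.0]]
wrist_force: [0.4, -0.4, 0.1]
gripper_width: 0.499
gripper_force: 0.0
time_s: 10.05
tcp_pos: [0.4182, 0.0557, 0.21]
ee_rot: [[-0.902, -0.431, -0.0], [-0.431, 0.902, -0.0], [0.0, 0.0, -1.0]]
wrist_force: [-0.6, -0.2, 0.5]
gripper_width: 0.496
gripper_force: 0.0
```

View pics/after.png

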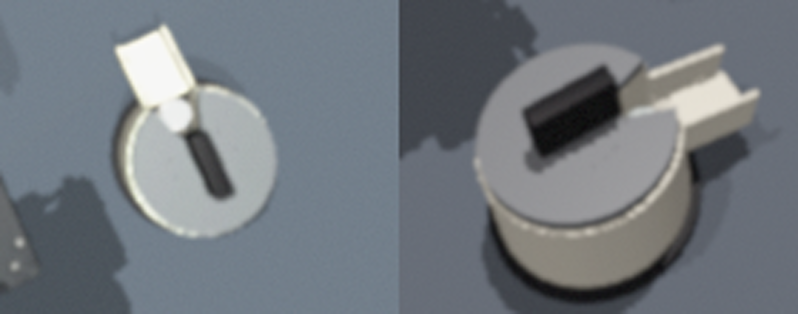

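The opening, at (178,112) in the left half, now lies in line with the chute at (155,65). The bar is parallel to the chute walls in both views and the arm is clear.

```bash
python3 -c "
from station import *
print(finish_job())"
```

```text
the job is handed in; nothing more can be done
None
```

I turned the wide-chute cap until its opening lined up with the wide chute in both camera views, released it, and handed the job in at about 10 s without touching the narrow-chute dispenser; no verdict came back.

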